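# Slide a fresh plaster baluster into the bench clamp

### The arm

A 6-joint arm with a two-finger parallel gripper is mounted at the origin on the work surface. World frame = base frame: x ahead of the robot, y to its left, z up, the work surface at z = 0. Lengths are in m, angles in rad, forces in N, time in s.
With the tool pointing down it reaches from about 0.275 to 0.75 m from the base axis. Payload 10.2 kg.
Tool frame: the origin (TCP) lies where the fingers leave the gripper's body, on its centre line; the fingertips stand 64 mm ahead of it and the grasp point (between the pads) lies 45 mm ahead of it (ctrl.pinch_z is the distance from the TCP to the grasp point, in m); z points along the fingers, y is the line along which they close (so a half turn about z gives the same grasp; the last joint's range is limited). The gripper opens to 88 mm and grips with 3 to 60 N. Pads are 18 mm wide; open, the fingers measure 123 mm over their backs; the gripper's body (75 mm by 187 mm) begins 45 mm behind the grasp point.
Start: joints at [1.108, 0.313, 1.498, -0, 1.331, -0.223], TCP at [0.125, 0.51, 0.303] pointing down, gripper open.
Joint ranges: [-2.94, 2.94], [-0.97, 2.17], [0.19, 2.56], [-1.23, 4.37], [0.02, 3.11], [-2.88, 2.88]. Speed limits (rad/s): [2.39, 2.39, 3.01, 3.14, 3.14, 3.14].

### API

Orientations are given as a rotation vector (axis times angle).
In Python, from plant import ctrl, viewer, job gives the robot as it stands.
- The arm moves only by the tool servo_tool, never from a script. Its argument "increments" is a list of rows, each a list of 7 numbers: the shift along the world's x, y, z as a fraction of full scale, then the turn, a rotation vector about the world's x, y, z as a fraction of full scale, then the opening, from 0 (shut) to 1 (fully open). In form: [[dx, dy, dz, ax, ay, az, grip], ...]. A call has exactly 10 rows; each row is the pose to reach, as a shift and turn from the pose commanded when the call began, turning the shorter way round; what a row does not reach only later rows make up. Full scale, the value 1, is 750 mm for a shift and 180 degrees for a turn. A row lasts 1/8 s, in which the tool goes at most 62.5 mm and 10.7 degrees, less where a joint would pass 70% of its speed; a pose out of reach is approached as far as the arm can. A call with a number of a shift or a turn outside -1 to 1 is refused whole. A call with a gripper value outside its range is refused whole. The fingers move at their own pace and stop on an object; "squeeze" is the grip in N (left out, the last holds). Time passes only in rows, so rows that repeat a pose let the fingers close, or fill a call up. It gives the time, the measured TCP pose, the force, the opening and the grip force at its end, in the units of the state.
- ctrl.sense(): the state, without advancing time (a new reading comes with each control period).
- viewer.camera(name): name is "scene" or "top"; returns the picture (420x560x3 uint8, blue, green, red); there is no depth.
- viewer.get_calibration(name): a dict with "intrinsics" (3x3 intrinsics, pixels), "R" (3x3) and "t" (3): a world point X has camera coordinates R X + t. Camera axes: x right, y down, z forward; pixel columns grow to the right and rows downward; lengths in m; the calibration is good to about 2 mm. A picture is of the moment at which its call begins. get_calibration takes no time and is no camera call.
- job.hand_in(): hands the job in; it is judged then, once.
The state is a dict: "time_s": time; "qpos": joint angles; "joint_vel": joint speeds; "joint_torque": joint torques, N m; "eef_pos": TCP position; "tool_rot": TCP orientation; "contact_force": force on the tool from outside, world axes, zero at the start; "moment": the same for the moment, N m; "grip_width": finger opening in m; "finger_force": force on a finger pad.
Only numpy, scipy, OpenCV 4.12 (cv2) and the standard library are available. Lean on these libraries where they do the work, as an engineer would, in place of code of your own. Each camera call takes 0.05 s, during which the arm holds its last target. There are 200 camera calls.

### The job

Set the freshly cast plaster baluster in the bench clamp so its seams can be rubbed down: it is still soft, so do not lift or grip it, but push it low on its square foot so that it slides upright across the bench until the foot is flush against the fence between the jaw and the stop. Then push the sliding jaw up so that it carries the foot along the fence onto the screw stop and holds it there under gentle spring pressure, and leave it standing so. Press gently, keep it from rocking, and leave the other things on the bench alone.

Things in the scene. Friction and masses are not known exactly. Their poses are not given: they have to be found in the camera images.
- baluster: White plaster baluster standing loose on the bench, 262 mm tall, 0.4 to 0.75 kg: foot 64 x 64 mm square, 44 mm high; turned shaft at most 61 mm across (bulb 55 mm at 105 mm height, neck 25 mm at 190 mm); cap 54 mm square on top. Origin: centre of its underside; x, y square to the foot's sides, z up. Starts in front of the fence, turned up to 0.35 rad from square with it.
- foot (a point): The height to push at: centre of the baluster's foot, 15 mm above the bench, 32 mm in from each side of the foot. Pushed level it slides at about 2 to 5.5 N (fingers that also bear down can make it stick), and it topples if pushed much above the foot. The soft plaster is spoilt by more than 20 N from the robot (too little for gripping it) or more than 15 N from the jaw.
- bed: The clamp's fence, fixed: straight aluminium rail 500 mm long, 30 mm thick, 40 mm high. Origin on its front face at bench level; x points square into it, away from the robot; y along it towards the stop (rail from y -270 to +230 mm); z up. The foot's centre is at x = -32 mm when flush with the front face.
- stop: Screw stop: dark steel block fixed on the fence, 64 mm out from it, 50 mm high, a black knob on top over the rail to 60 mm. Axes as the bed's; origin: fence face, bench level, at the block's side facing the jaw (block spans y 0 to 40 mm; the screw's tail sticks out to y 85 mm).
- stop_screw (a point): Where the stop's screw leaves the block towards the jaw (-y), 32 mm out from the fence, 22 mm above the bench. The screw ends in a round flat black pad, 28 mm across, which the foot must rest on. The pad's face is 15 to 35 mm out from this point, set differently each time and not measured: feel for it. It does not give.
- jaw: Sliding jaw: dark steel block on the rail, 64 mm out from the fence, 49 mm high. Axes as the bed's; origin: fence face, bench level, at the block's inner side (block spans y -36 to 0). On the inner side a wooden pad, 46 x 32 mm, its middle 33 mm from the fence and 21 mm up, face at y = +18 mm, on springs: it yields at 3 N, then 2.5 N per mm for 10 mm, then is solid.
- jaw_push (a point): Middle of the jaw's outer side (62 mm wide, 4 to 40 mm high), 15 mm above the bench, where it is pushed towards the stop (+y). The jaw slides up to 240 mm along the fence at a steady 8 N of friction and stays where it is left; pressed back by more than 8 N it slides back.
- bowl: Bystander: a black rubber mixing bowl, 124 mm across, 55 mm high, to the robot's left; origin centre of its underside. Leave it alone.
- brush: Bystander: a wooden brush, 190 mm long, lying along its x axis to the robot's right. Leave it alone.
- rosette: Bystander: a square plaster rosette tile, 76 x 76 mm, 28 mm high, lying behind the fence; origin centre of its underside. Leave it alone.
Things that resemble listed ones, but are neither listed nor needed, are in the scene too. What is shaped like the stop but orange or pink is not meant.

How it is judged:
On the way, in this order (a step that is already met when the one before it is completed fails the run):
1. the baluster's foot is flush against the fence (within 3 mm, squared within 0.06 rad), between jaw and stop, upright (x of baluster in the frame of bed above -0.035 m and (angle between the x axis of baluster and the x axis of bed, either way round below 0.06 rad or angle between the x axis of baluster and the y axis of bed, either way round below 0.06 rad) and y of baluster in the frame of jaw above 0.045 m and y of baluster in the frame of stop below -0.044 m and angle between baluster's own z axis and vertical below 0.05 rad), for 0.2 s.
2. the jaw presses the foot onto the screw stop: more than 3 N from the jaw and more than 1.5 N on the stop (contact force between jaw and baluster above 3 N and contact force between baluster and stop above 1.5 N), for 0.2 s.
At the end, for the whole second after the job is handed in: The baluster stands upright (within 0.05 rad) and still, its foot flush with the fence (within 3 mm, squared within 0.06 rad), held between the sprung jaw (pressing more than 3 N) and the screw stop (more than 1.5 N), with the robot clear (all of step 2 and x of baluster in the frame of bed above -0.035 m and (angle between the x axis of baluster and the x axis of bed, either way round below 0.06 rad or angle between the x axis of baluster and the y axis of bed, either way round below 0.06 rad) and y of baluster in the frame of jaw above 0.035 m and y of baluster in the frame of stop below -0.044 m and angle between baluster's own z axis and vertical below 0.05 rad and linear speed of baluster below 0.01 m/s); the robot touches nothing.
It fails at once if the baluster rocked or tipped more than 0.15 rad (angle between baluster's own z axis and vertical above 0.15 rad).
It fails at once if the baluster lifted off the bench (more than 10 mm) (height (world z) of baluster above 0.01 m).
It fails at once if the robot pressed on the soft plaster with more than 20 N (contact force between any of the arm, the fingers and baluster above 20 N).
It fails at once if the jaw pressed on the soft plaster with more than 15 N (contact force between jaw and baluster above 15 N).
It fails at once if the bowl, the brush or the rosette was moved more than 20 mm (distance of any of bowl, brush, rosette from where it was at the start of the episode above 0.02 m).
It also fails if it takes over 72 s, if anything falls off the work surface, if the arm or the gripper's body presses on something with over 40 N, if the wrist force passes 120 N, or if a joint passes its speed limit or range.

## Working session

There is one attempt and no reset: what is moved stays moved. The work goes in short steps, Python scripts to look and compute and a tool call to move; the robot and the scene stay as the last step left them, time stands still between calls to the robot, and variables do not carry over. Pictures are saved under pics/ and viewed, at most 10 in all, crops included, and the job is handed in when it is done.

Besides the shell and the picture viewer there is one more tool, called by a JSON object that holds its "name" and its "arguments". servo_tool: Moves the arm, as the interface text tells. Shift numbers are shares of 750 mm and turn numbers shares of 180 degrees, none past 1 either way. Its arguments: {"type":"object","properties":{"increments":{"type":"array","items":{"type":"array","items":{"type":"number","minimum":-1,"maximum":1}}},"squeeze":{"type":"number"}},"required":["increments"]}

```bash
mkdir -p pics
python3 - <<'E'
from plant import ctrl,viewer,job
import cv2,numpy as np
s=ctrl.sense();print(s)
for n in("scene","top"):
    im=viewer.camera(n);cv2.imwrite(f"pics/{n}0.png",im);c=viewer.get_calibration(n);print(n,c)
E
```

```text
{'time_s': 0.0, 'qpos': array([ 1.10760595e+00,  3.13428456e-01,  1.49840345e+00,  2.10502711e-05,
        1.33100703e+00, -2.23383308e-01]), 'joint_vel': array([-2.92250681e-04, -1.13318244e-03, -1.10201050e-03,  1.64006913e-03,
        4.91965692e-05,  1.22789575e-04]), 'joint_torque': array([ 9.43775449e-04, -4.02205253e+01, -2.52268714e+01,  6.95489184e-02,
        3.53006262e-02, -1.02820720e-04]), 'eef_pos': array([0.12462221, 0.50983076, 0.30218471]), 'tool_rot': array([-3.75741393e-01, -3.11859953e+00,  1.83236356e-03]), 'contact_force': array([ 0.24928887, -0.67595395, -0.32857268]), 'moment': array([ 0.0700201 , -0.02818983, -0.00600681]), 'finger_force': 0.0, 'grip_width': 0.08857997400782992}
scene {'intrinsics': array([[401.47740398,   0.        , 280.38131172],
       [  0.        , 401.47740398, 213.30474595],
       [  0.        ,   0.        ,   1.        ]]), 'R': array([[-0.41246535,  0.91096047,  0.00483238],
       [ 0.75474732,  0.34469591, -0.55815878],
       [-0.51012629, -0.22657392, -0.82972009]]), 't': array([ 0.23981847, -0.44043478,  1.40980799])}
top {'intrinsics': array([[387.98698742,   0.        , 279.29297915],
       [  0.        , 387.98698742, 207.3520413 ],
       [  0.        ,   0.        ,   1.        ]]), 'R': array([[-0.0057004 , -0.99948056, -0.03171928],
       [-0.996627  ,  0.00827524, -0.0816465 ],
       [ 0.08186657,  0.03114687, -0.99615648]]), 't': array([0.03415502, 0.60436129, 1.18520763])}
```

View pics/scene0.png

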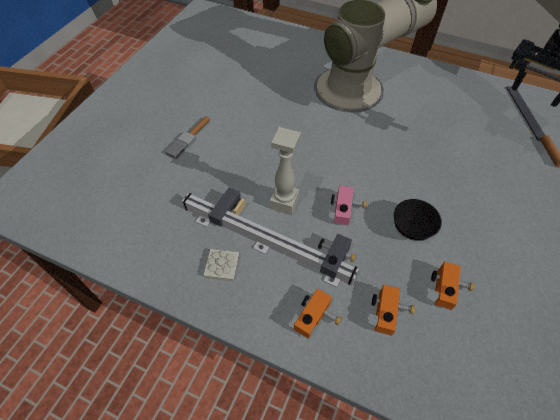

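View pics/top0.png

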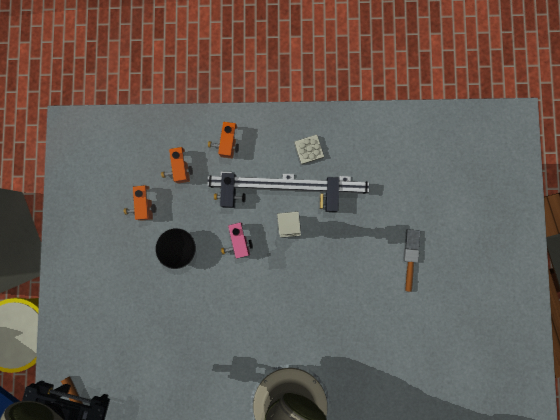

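Candidates for the stop: dark block at top (228,190) / scene (337,255), on the rail, black knob. The orange blocks at top (228,140), (178,163), (141,203) and the pink one at (238,240) are decoys by colour. I'll confirm with an enlarged crop.

Run:
```python
import cv2,numpy as np
a=cv2.imread("pics/top0.png")[165:275,200:380]
b=cv2.imread("pics/scene0.png")[120:290,170:370]
cv2.imwrite("pics/ct.png",cv2.resize(a,None,fx=4.4,fy=4.4,interpolation=cv2.INTER_CUBIC))
cv2.imwrite("pics/cs.png",cv2.resize(b,None,fx=3.5,fy=3.5,interpolation=cv2.INTER_CUBIC))
```

```text
(no output)
```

View pics/ct.png

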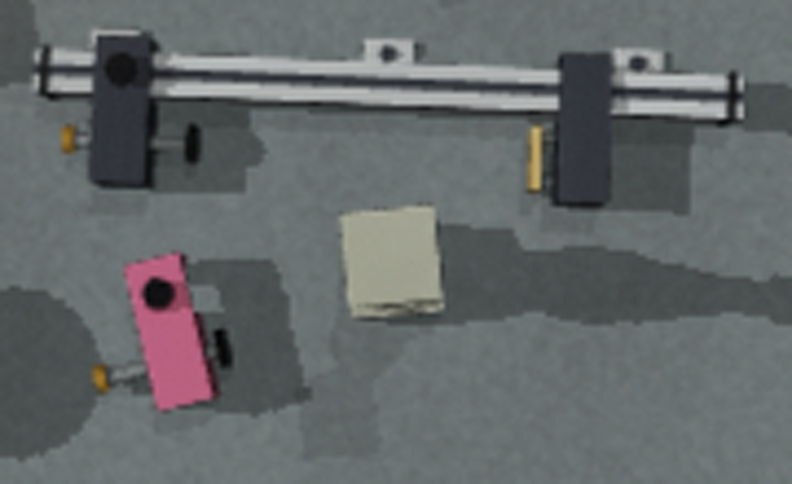

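View pics/cs.png

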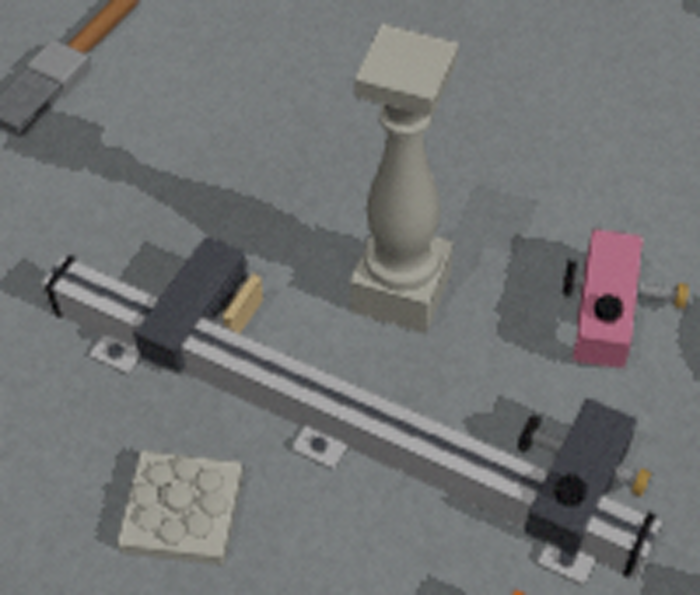

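```bash
cat > h.py <<'E'
import numpy as np,cv2
from plant import ctrl,viewer,job
C={n:viewer.get_calibration(n) for n in("scene","top")}
def proj(n,X):
    c=C[n];p=(c["R"]@np.atleast_2d(X).T).T+c["t"];p=p@c["intrinsics"].T;return p[:,:2]/p[:,2:]
def px(n,uv):
    f,o=(4.4,(200,165)) if n=="top" else (3.5,(170,120))
    return (np.array(uv,float)+.5)/f-.5+o
def tocrop(n,p):
    f,o=(4.4,(200,165)) if n=="top" else (3.5,(170,120))
    return (p-o+.5)*f-.5
def at(n,p,z):
    c=C[n];d=c["R"].T@np.linalg.inv(c["intrinsics"])@np.r_[p,1];o=-c["R"].T@c["t"];return o+d*(z-o[2])/d[2]
def tri(pt,ps):
    A=[];b=[]
    for n,p in(("top",pt),("scene",ps)):
        c=C[n];d=c["R"].T@np.linalg.inv(c["intrinsics"])@np.r_[p,1];d/=np.linalg.norm(d);o=-c["R"].T@c["t"]
        P=np.eye(3)-np.outer(d,d);A.append(P);b.append(P@o)
    return np.linalg.lstsq(np.vstack(A),np.hstack(b),rcond=None)[0]
def T(x,y,a,P):
    P=np.atleast_2d(P).astype(float);c,s=np.cos(a),np.sin(a);return P@np.array([[c,-s,0],[s,c,0],[0,0,1]]).T+[x,y,0]
E
cat > fit.py <<'E'
from h import *
from scipy.optimize import least_squares as LS
# heights by triangulation
for nm,a,b in [("cap",(392,259),(409,62)),("jaw fi",(555,200),(245,258)),("jaw fo",(608,202),(208,240)),("stop fi",(150,184),(587,402)),("stop fo",(90,182),(635,415)),("railR",(742,119),(72,258)),("railL",(40,94),(657,518))]:
    print(nm,tri(px("top",a),px("scene",b)).round(4))
# bed pose + stop y + jaw y
H=.001
obs=[("top",(50,47),(.03,.23,.04)),("top",(742,75),(.03,-.27,.04)),("scene",(72,258),(0,-.27,.04)),("scene",(657,518),(0,.23,.04)),
("scene",(50,290),(.03,-.27,.04)),("scene",(632,545),(.03,.23,.04))]
S=[("top",(150,184),(-.064,0,.05)),("top",(90,182),(-.064,.04,.05)),("scene",(587,402),(-.064,0,.05)),("scene",(635,415),(-.064,.04,.05))]
J=[("top",(555,201),(-.064,0,.049)),("top",(608,203),(-.064,-.036,.049)),("scene",(245,258),(-.064,0,.049)),("scene",(208,240),(-.064,-.036,.049))]
def res(v):
    r=[]
    for L,dy in((obs,0),(S,v[3]),(J,v[4])):
        for n,uv,P in L: r.append(proj(n,T(*v[:3],np.array(P)+[0,dy,0]))[0]-px(n,uv))
    return np.ravel(r)
s=LS(res,[.65,0,0,.15,-.15],loss="soft_l1");print("bed",s.x.round(4),"res",res(s.x).reshape(-1,2).round(1).tolist())
q=.027
B=[("top",(340,215),(q,q,.262)),("top",(434,207),(q,-q,.262)),("top",(442,300),(-q,-q,.262)),("top",(350,304),(-q,q,.262)),
("scene",(385,25),(-q,-q,.262)),("scene",(458,42),(-q,q,.262)),("scene",(437,100),(q,q,.262)),("scene",(355,80),(q,-q,.262)),
("scene",(427,327),(.032,.032,0)),("scene",(352,300),(.032,-.032,0)),("scene",(450,245),(-.032,.032,.044))]
rb=lambda v:np.ravel([proj(n,T(*v,P))[0]-px(n,uv) for n,uv,P in B])
b=LS(rb,[.53,0,0],loss="soft_l1");print("bal",b.x.round(4),rb(b.x).reshape(-1,2).round(1).tolist())
for n in("top","scene"):
    im=cv2.imread(f"pics/c{n[0]}.png")
    def poly(P,v,col):
        p=tocrop(n,proj(n,T(*v,P)));cv2.polylines(im,[np.int32(p*8)],True,col,1,cv2.LINE_AA,3)
    def box(x0,x1,y0,y1,z0,z1,v,col):
        for z in(z0,z1):poly([(x0,y0,z),(x1,y0,z),(x1,y1,z),(x0,y1,z)],v,col)
    v=s.x[:3];sy,jy=s.x[3:]
    box(0,.03,-.27,.23,0,.04,v,(0,255,0));box(-.064,.03,sy,sy+.04,0,.05,v,(255,255,0));box(-.064,.03,jy-.036,jy,0,.049,v,(0,255,255))
    box(-.032,.032,-.032,.032,0,.044,b.x,(0,0,255));box(-q,q,-q,q,.262,.262,b.x,(255,0,255))
    poly([T(0,0,0,(-.032+.014*np.cos(t),sy-.025,.022+.014*np.sin(t)))[0] for t in np.linspace(0,6.28,20)],v,(255,0,0))
    poly([(-.033+dx,jy+.018,.021+dz) for dx,dz in((-.023,-.016),(.023,-.016),(.023,.016),(-.023,.016))],v,(255,0,0))
    cv2.imwrite(f"pics/o{n[0]}.png",im)
o=cv2.imread("pics/ot.png"),cv2.imread("pics/os.png")
w=800;a=cv2.resize(o[0],(400,244),interpolation=cv2.INTER_AREA)
E
python3 fit.py
```

```text
cap [ 0.545  -0.0015  0.258 ]
jaw fi [ 0.5945 -0.1146  0.0416]
jaw fo [ 0.5922 -0.15    0.0428]
stop fi [0.6072 0.171  0.0404]
stop fo [0.6088 0.2092 0.051 ]
railR [ 0.6491 -0.2432  0.0369]
railL [0.6728 0.2487 0.0365]
bed [ 0.6645  0.0197 -0.0457  0.1473 -0.1357] res [[-1.9, 0.2], [2.2, -0.6], [-3.5, -0.8], [0.7, 0.2], [-3.5, -2.0], [3.4, 2.6], [-0.2, -0.2], [0.5, -0.3], [-0.2, -2.1], [0.8, 0.4], [0.2, -0.6], [0.0, -0.6], [1.0, -1.4], [0.2, -1.1]]
bal [ 0.5468 -0.0015  0.0767] [[0.4, -0.8], [0.6, -0.8], [0.6, -0.3], [-0.1, 0.6], [-0.1, -0.9], [1.1, -0.0], [-0.5, -0.3], [0.3, -0.7], [0.4, 2.4], [0.1, 3.5], [1.8, -1.2]]
```

View pics/ot.png

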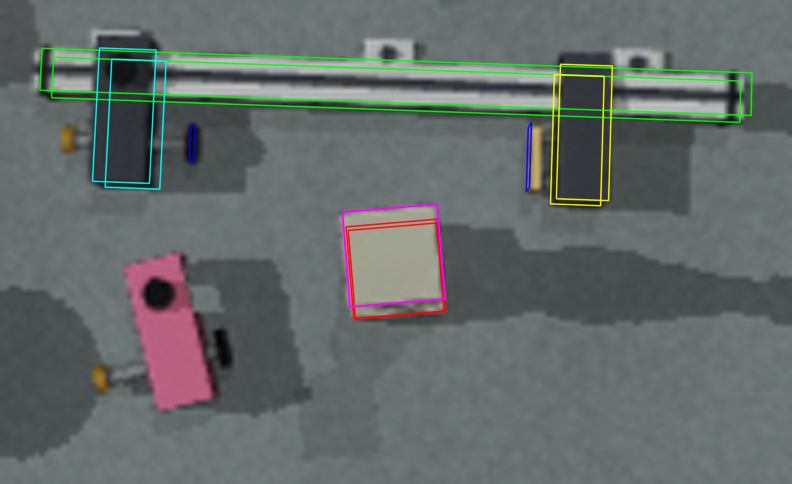

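View pics/os.png

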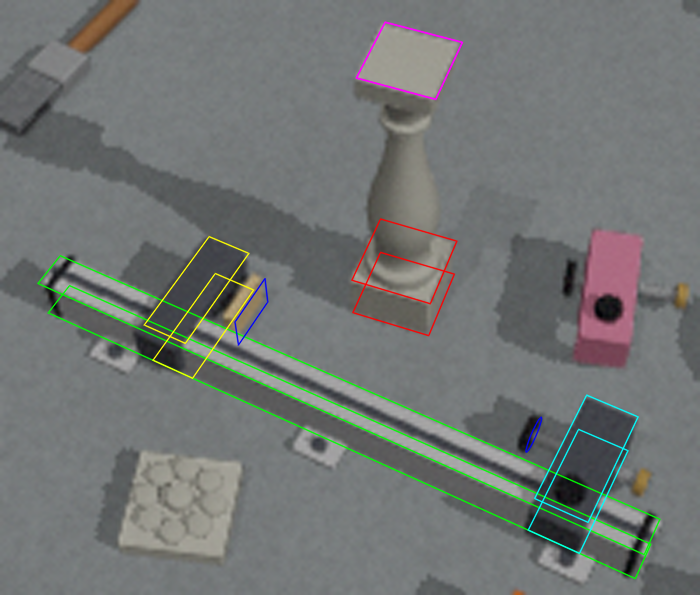

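The overlays fit within about 3 px. The dark stop sits on the rail, at bed y 0.147. The jaw is at bed y -0.136 and the foot is about 0.12 rad off square.

Plan: tilt the tool back 35° and push low with both fingertips, opened about 24 mm.

```bash
cat >> h.py <<'E'
from scipy.spatial.transform import Rotation as Ro
BED=(.6645,.0197,-.046)
def Rpush(th,a=BED[2]):
    d=np.array([np.cos(a),np.sin(a),0]);y=np.array([-np.sin(a),np.cos(a),0])
    z=np.sin(th)*d-np.cos(th)*np.array([0,0,1.]);return np.c_[np.cross(y,z),y,z]
def inc(p,R):
    s=ctrl.sense();R0=Ro.from_rotvec(s["tool_rot"]).as_matrix()
    print("inc",((np.array(p)-s["eef_pos"])/.75).round(4),(Ro.from_matrix(R@R0.T).as_rotvec()/np.pi).round(4))
E
python3 -c "
from h import *
inc((.41,.004,.26),Rpush(np.radians(35)))"
```

```text
inc [ 0.3805 -0.6745 -0.0563] [-0.0274 -0.1929  0.0598]
```

{"name": "servo_tool", "arguments": {"increments": [[0.04, -0.068, 0, -0.003, -0.019, 0.006, 0.27], [0.078, -0.138, -0.005, -0.006, -0.038, 0.012, 0.27], [0.117, -0.207, -0.01, -0.009, -0.058, 0.018, 0.27], [0.156, -0.276, -0.02, -0.012, -0.077, 0.024, 0.27], [0.195, -0.345, -0.025, -0.015, -0.096, 0.03, 0.27], [0.234, -0.414, -0.03, -0.018, -0.116, 0.036, 0.27], [0.273, -0.483, -0.04, -0.021, -0.135, 0.042, 0.27], [0.312, -0.552, -0.05, -0.024, -0.154, 0.048, 0.27], [0.35, -0.62, -0.055, -0.026, -0.174, 0.054, 0.27], [0.3805, -0.6745, -0.0563, -0.0274, -0.1929, 0.0598, 0.27]], "squeeze": 10}}

```text
time_s: 1.35
eef_pos: [0.4033, 0.0183, 0.2605]
tool_rot: [0.065, 2.551, -0.01]
contact_force: [0.7, 0.3, -0.3]
grip_width: 0.0238
finger_force: 0.0
```

```bash
python3 -c "
from h import *
s=ctrl.sense();print(s['time_s'],s['eef_pos'],s['tool_rot'],s['contact_force'],s['grip_width'],s['qpos'])
inc((.441,.003,.064),Rpush(np.radians(35)))"
```

```text
1.35 [0.40334117 0.01831266 0.26045671] [ 0.06462293  2.55115065 -0.01028331] [ 0.73200182  0.31668331 -0.34701241] 0.023795903799510833 [-0.32155719 -0.11900852  2.18683331  0.31531074  0.52434738 -2.07106206]
inc [ 0.0502 -0.0204 -0.2619] [-0.0025 -0.0067  0.0008]
```

{"name": "servo_tool", "arguments": {"increments": [[0.0, 0, -0.02, 0, 0, 0, 0.27], [0.0, 0, -0.06, 0, 0, 0, 0.27], [0.01, 0, -0.11, 0, 0, 0, 0.27], [0.02, 0, -0.16, 0, 0, 0, 0.27], [0.03, 0, -0.2, 0, 0, 0, 0.27], [0.0413, -0.0013, -0.23, 0, 0, 0, 0.27], [0.0413, -0.0013, -0.25, 0, 0, 0, 0.27], [0.0413, -0.0013, -0.2613, 0, 0, 0, 0.27], [0.0413, -0.0013, -0.2613, 0, 0, 0, 0.27], [0.0413, -0.0013, -0.2613, 0, 0, 0, 0.27]]}}

```text
time_s: 2.6
eef_pos: [0.4505, 0.028, 0.0987]
tool_rot: [0.074, 2.601, -0.024]
contact_force: [-0.5, 0.3, -0.2]
grip_width: 0.0239
finger_force: 0.0
```

```bash
python3 -c "
from h import *
inc((.441,.003,.064),Rpush(np.radians(35)));print(ctrl.sense()['qpos'].round(2))
im=viewer.camera('scene')[100:270,180:380];cv2.imwrite('pics/s1.png',cv2.resize(im,None,fx=3.5,fy=3.5))"
```

```text
inc [-0.0126 -0.0333 -0.0463] [-0.0003 -0.0226  0.0037]
[-0.24  0.36  2.21  1.16  0.1  -2.88]
```

View pics/s1.png

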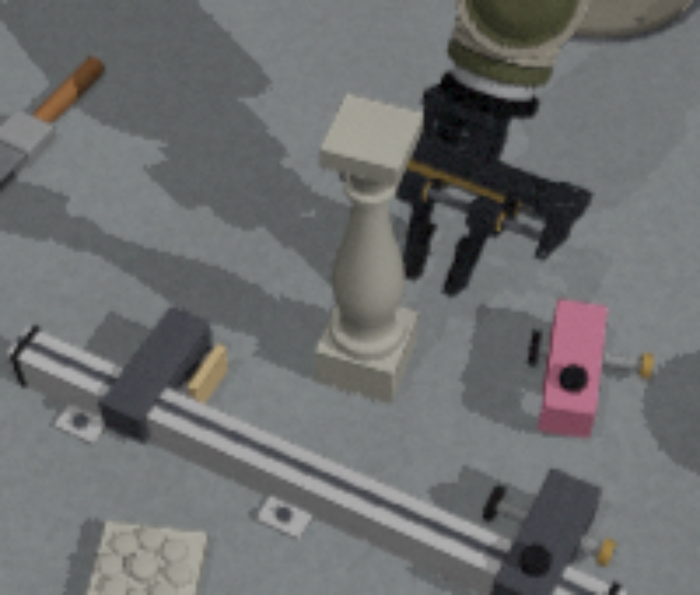

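The picture shows the tilted gripper hovering behind the untouched baluster, fingers at (415,265) and (460,280). The wrist is near its singularity (q5≈0.1, q6 at its limit), so I'll fit the kinematics and pick a better tilt.

```bash
cat > kin.py <<'E'
import numpy as np
from h import *
from scipy.optimize import least_squares as LS
ry=lambda a:Ro.from_euler('y',a).as_matrix();rz=lambda a:Ro.from_euler('z',a).as_matrix()
def fk(q,k):
    a,h,L1,L2,Lt,d=k
    A=rz(q[0])@ry(q[1]);p=rz(q[0])@np.array([a,0,h])+A@np.array([0,d,L1])
    A=A@ry(q[2]);p=p+A@np.array([0,0,L2]);A=A@rz(q[3])@ry(q[4])@rz(q[5]);return p+A@np.array([0,0,Lt]),A
D=[([1.10760595,.313428456,1.49840345,2.1e-5,1.33100703,-.223383308],(.12462221,.50983076,.30218471),(-.375741393,-3.11859953,.00183236)),
([-0.32155719,-0.11900852,2.18683331,0.31531074,0.52434738,-2.07106206],(.40334117,.01831266,.26045671),(.06462293,2.55115065,-.01028331))]
s=ctrl.sense();D.append((s["qpos"],s["eef_pos"],s["tool_rot"]))
r=lambda k:np.ravel([fk(q,k)[0]-p for q,p,_ in D])
f=LS(r,[0,.3,.35,.3,.2,.12]);K=f.x
def ik(p,R,q0):
    lo=np.array([-2.94,-.97,.19,-1.23,.02,-2.88]);hi=np.array([2.94,2.17,2.56,4.37,3.11,2.88])
    def e(q):
        P,A=fk(q,K);return np.r_[(P-p)*10,Ro.from_matrix(R@A.T).as_rotvec()]
    g=LS(e,np.clip(q0,lo+.01,hi-.01),bounds=(lo,hi));return g.x,np.abs(g.fun).max()
if __name__=="__main__":
    print(K.round(4),np.abs(f.fun).max())
    for q,p,v in D: print((Ro.from_rotvec(v).inv()*Ro.from_matrix(fk(q,K)[1])).as_rotvec().round(3))
    for th in(0,15,25,30,35,45):
        t=np.radians(th);R=Rpush(t)
        for c in(.485,.51,.6):
            off=64e-3*np.sin(t)+9e-3*np.cos(t);z=.0165+.064*np.cos(t)-.009*np.sin(t)
            for q0 in([-.2,.4,1.9,0,.6,-1.7],[-.2,.4,1.9,3.1,.3,1.4],[-.2,.4,1.9,-.3,.3,-1.5]):
                q,e=ik((c-off,.003,z),R,np.array(q0))
                print(th,c,q.round(2),round(e,4))
E
python3 kin.py
```

```text
[0.0348 0.1498 0.3885 0.3651 0.1258 0.121 ] 0.005457434744571332
[ 0.    -0.    -1.571]
[ 0.     0.    -1.571]
[-0.     0.    -1.571]
0 0.485 [-0.25  0.52  1.93  0.    0.69 -0.2 ] 0.0
0 0.485 [-0.25  0.47  2.15  4.37  0.02  1.71] 0.502
0 0.485 [-0.25  0.52  1.93 -0.    0.69 -0.2 ] 0.0
0 0.51 [-0.24  0.56  1.85  0.    0.73 -0.19] 0.0
0 0.51 [-0.24  0.51  2.09  4.37  0.02  1.72] 0.5317
0 0.51 [-0.24  0.56  1.85 -0.    0.73 -0.19] 0.0
0 0.6 [-0.2   0.74  1.52  0.    0.89 -0.16] 0.0
0 0.6 [-0.2   0.65  1.83  4.37  0.02  1.75] 0.6437
0 0.6 [-0.2   0.74  1.52  0.    0.89 -0.16] 0.0
15 0.485 [-0.28  0.45  2.09  0.17  0.35 -0.39] 0.0
15 0.485 [-0.25  0.45  2.19  4.37  0.02  1.72] 0.2296
15 0.485 [-0.28  0.45  2.09  0.17  0.35 -0.39] 0.0
15 0.51 [-0.26  0.49  2.01  0.15  0.38 -0.35] 0.0
15 0.51 [-0.24  0.49  2.12  4.37  0.02  1.73] 0.2582
15 0.51 [-0.26  0.49  2.01  0.15  0.38 -0.35] 0.0
15 0.6 [-0.22  0.66  1.71  0.09  0.52 -0.24] 0.0
15 0.6 [-0.2   0.63  1.87  4.37  0.02  1.77] 0.3674
15 0.6 [-0.22  0.66  1.71  0.09  0.52 -0.24] 0.0
25 0.485 [-0.3   0.43  2.19  0.86  0.14 -1.08] 0.0
25 0.48
[... 1085 characters left out ...]
.19  3.22  0.12  2.88] 0.1056
35 0.51 [-0.3   0.48  2.21  2.34  0.2  -2.56] 0.0
35 0.6 [-0.24  0.62  1.92  1.51  0.11 -1.67] 0.0
35 0.6 [-0.21  0.62  1.91  3.27  0.02  2.88] 0.0825
35 0.6 [-0.24  0.62  1.92  1.51  0.11 -1.67] 0.0
45 0.485 [-0.35  0.48  2.36  2.62  0.49 -2.88] 0.0321
45 0.485 [-0.27  0.48  2.34  3.18  0.44  2.88] 0.1647
45 0.485 [-0.35  0.48  2.36  2.62  0.49 -2.88] 0.0321
45 0.51 [-0.32  0.51  2.28  2.65  0.45 -2.88] 0.0197
45 0.51 [-0.25  0.51  2.26  3.2   0.39  2.88] 0.1543
45 0.51 [-0.32  0.51  2.28  2.65  0.45 -2.88] 0.0197
45 0.6 [-0.25  0.63  2.    2.63  0.3  -2.8 ] 0.0
45 0.6 [-0.21  0.64  1.98  3.26  0.23  2.88] 0.1155
45 0.6 [-0.25  0.63  2.    2.63  0.3  -2.8 ] 0.0
```

{"name": "servo_tool", "arguments": {"increments": [[-0.01, 0, 0.03, 0, 0, 0, 0.27], [-0.02, 0, 0.08, 0, 0, 0, 0.27], [-0.03, 0.001, 0.13, 0, 0, 0, 0.27], [-0.0413, 0.0013, 0.18, 0.002, 0.05, 0, 0.27], [-0.0413, 0.0013, 0.23, 0.004, 0.1, 0, 0.27], [-0.0413, 0.0013, 0.2613, 0.007, 0.15, 0, 0.27], [-0.0413, 0.0013, 0.2613, 0.009, 0.194, 0, 0.27], [-0.0413, 0.0013, 0.2613, 0.009, 0.194, 0, 0.27], [-0.0413, 0.0013, 0.2613, 0.009, 0.194, 0, 0.27], [-0.0413, 0.0013, 0.2613, 0.009, 0.194, 0, 0.27]]}}

```text
time_s: 3.9
eef_pos: [0.4191, 0.0291, 0.2941]
tool_rot: [-0.083, -3.071, 0.01]
contact_force: [-0.1, -0.4, 0.5]
grip_width: 0.0239
finger_force: 0.0
```

```bash
python3 -c "
from h import *
inc((.41,.004,.26),Rpush(0));print(ctrl.sense()['qpos'].round(2))"
```

```text
inc [-0.0121 -0.0334 -0.0455] [ 0.0016 -0.0223  0.0027]
[-0.2   0.12  1.77 -0.02  1.32 -1.71]
```

{"name": "servo_tool", "arguments": {"increments": [[-0.012, -0.033, -0.02, 0, 0, -0.055, 0.27], [-0.012, -0.033, -0.045, 0, 0, -0.11, 0.27], [-0.012, -0.033, -0.045, 0, 0, -0.165, 0.27], [-0.012, -0.033, -0.045, 0, 0, -0.22, 0.27], [-0.012, -0.033, -0.045, 0, 0, -0.275, 0.27], [-0.012, -0.033, -0.045, 0, 0, -0.33, 0.27], [-0.012, -0.033, -0.045, 0, 0, -0.385, 0.27], [-0.012, -0.033, -0.045, 0, 0, -0.44, 0.27], [-0.012, -0.033, -0.045, 0, 0, -0.495, 0.27], [-0.012, -0.033, -0.045, 0, 0, -0.55, 0.27]]}}

```text
time_s: 5.15
eef_pos: [0.4103, 0.0043, 0.2605]
tool_rot: [-2.409, -1.935, -0.078]
contact_force: [1.0, -0.0, 0.0]
grip_width: 0.0241
finger_force: 0.0
```

```bash
cat >> h.py <<'E'
Rz=lambda a:Ro.from_euler('z',a).as_matrix()
E
python3 -c "
from h import *
inc((.41,.004,.26),Rpush(0)@Rz(np.pi));inc((.41,.004,.26),Rpush(np.radians(30))@Rz(np.pi));print(ctrl.sense()['qpos'].round(2))"
```

```text
inc [-0.0004 -0.0004 -0.0007] [-0.017   0.0179 -0.4453]
inc [-0.0004 -0.0004 -0.0007] [ 0.0931 -0.1257 -0.438 ]
[-0.31  0.1   1.88  0.08  1.18 -0.12]
```

{"name": "servo_tool", "arguments": {"increments": [[0, 0, 0, 0.011, -0.015, -0.052, 0.27], [0, 0, 0, 0.022, -0.03, -0.104, 0.27], [0, 0, 0, 0.033, -0.045, -0.156, 0.27], [0, 0, 0, 0.044, -0.06, -0.208, 0.27], [0, 0, 0, 0.055, -0.075, -0.26, 0.27], [0, 0, 0, 0.066, -0.09, -0.312, 0.27], [0, 0, 0, 0.077, -0.105, -0.364, 0.27], [0, 0, 0, 0.0885, -0.12, -0.416, 0.27], [0, 0, 0, 0.0931, -0.1257, -0.438, 0.27], [0, 0, 0, 0.0931, -0.1257, -0.438, 0.27]]}}

```text
time_s: 6.4
eef_pos: [0.4101, 0.0045, 0.2605]
tool_rot: [3.022, -0.059, 0.81]
contact_force: [0.7, 0.3, -0.3]
grip_width: 0.0233
finger_force: 0.0
```

```bash
python3 -c "
from h import *
t=np.radians(30);c=.485
inc((c-.064*np.sin(t)-.009*np.cos(t),.003,.0165+.064*np.cos(t)-.009*np.sin(t)),Rpush(t)@Rz(np.pi));print(ctrl.sense()['qpos'].round(2))"
```

```text
inc [ 0.0468 -0.002  -0.2575] [ 0.0007  0.0001 -0.0021]
[-0.35 -0.09  2.14  0.27  0.6   1.08]
```

{"name": "servo_tool", "arguments": {"increments": [[0.005, 0, -0.03, 0, 0, 0, 0.27], [0.01, 0, -0.065, 0, 0, 0, 0.27], [0.015, -0.001, -0.1, 0, 0, 0, 0.27], [0.02, -0.001, -0.135, 0, 0, 0, 0.27], [0.03, -0.001, -0.17, 0, 0, 0, 0.27], [0.035, -0.001, -0.2, 0, 0, -0.001, 0.27], [0.04, -0.002, -0.22, 0, 0, -0.001, 0.27], [0.045, -0.002, -0.24, 0, 0, -0.002, 0.27], [0.0468, -0.002, -0.2575, 0, 0, -0.002, 0.27], [0.0468, -0.002, -0.2575, 0, 0, -0.002, 0.27]]}}

```text
time_s: 7.65
eef_pos: [0.4456, 0.0026, 0.0668]
tool_rot: [3.021, -0.068, 0.808]
contact_force: [1.1, 0.7, 0.6]
grip_width: 0.0237
finger_force: 0.0
```

```bash
cat >> h.py <<'E'
def cpt():
    s=ctrl.sense();R=Ro.from_rotvec(s["tool_rot"]).as_matrix()
    p=s["eef_pos"]+R@[.009,0,.064];b=Rz(-BED[2])@(p-[BED[0],BED[1],0])
    print("t",round(s["time_s"],2),"contact pt",p.round(4),"in bed",b.round(4),"F",s["contact_force"].round(1),"q",s["qpos"].round(2));return p
E
python3 -c "
from h import *
t=np.radians(30);cpt();inc((0,0,0),Rpush(t)@Rz(np.pi))"
```

```text
t 7.65 contact pt [0.4853 0.0006 0.0158] in bed [-0.1782 -0.0273  0.0158] F [1.1 0.7 0.6] q [-0.31  0.44  2.23  1.83  0.14 -0.5 ]
inc [-0.5941 -0.0034 -0.089 ] [ 0.0007 -0.0004 -0.0001]
```

{"name": "servo_tool", "arguments": {"increments": [[0.005, 0, 0, 0, 0, 0, 0.27], [0.01, -0.0005, 0, 0, 0, 0, 0.27], [0.015, -0.0007, 0, 0, 0, 0, 0.27], [0.02, -0.0009, 0, 0, 0, 0, 0.27], [0.025, -0.0011, 0, 0, 0, 0, 0.27], [0.028, -0.0013, 0, 0, 0, 0, 0.27], [0.031, -0.0014, 0, 0, 0, 0, 0.27], [0.034, -0.0016, 0, 0, 0, 0, 0.27], [0.037, -0.0017, 0, 0, 0, 0, 0.27], [0.04, -0.0018, 0, 0, 0, 0, 0.27]]}}

```text
time_s: 8.9
eef_pos: [0.4755, 0.0016, 0.0672]
tool_rot: [3.022, -0.069, 0.808]
contact_force: [-3.3, 0.8, 1.3]
grip_width: 0.0239
finger_force: 1.6
```

```bash
python3 -c "
from h import *
cpt();inc((0,0,0),Rpush(np.radians(30))@Rz(np.pi))"
```

```text
t 8.9 contact pt [ 5.152e-01 -3.000e-04  1.630e-02] in bed [-0.1482 -0.0268  0.0163] F [-3.3  0.8  1.3] q [-0.29  0.48  2.14  1.49  0.12 -0.13]
inc [-0.634  -0.0022 -0.0896] [ 0.0004 -0.0003  0.    ]
```

Contact is at about 3 N. I'll continue with a gentle push.

{"name": "servo_tool", "arguments": {"increments": [[0.003, -0.0001, 0, 0, 0, 0, 0.27], [0.006, -0.0003, 0, 0, 0, 0, 0.27], [0.009, -0.0004, 0, 0, 0, 0, 0.27], [0.012, -0.0005, 0, 0, 0, 0, 0.27], [0.016, -0.0007, 0, 0, 0, 0, 0.27], [0.02, -0.0009, 0, 0, 0, 0, 0.27], [0.024, -0.0011, 0, 0, 0, 0, 0.27], [0.028, -0.0013, 0, 0, 0, 0, 0.27], [0.032, -0.0015, 0, 0, 0, 0, 0.27], [0.036, -0.0017, 0, 0, 0, 0, 0.27]]}}

```text
time_s: 10.15
eef_pos: [0.5029, -0.0, 0.0674]
tool_rot: [3.021, -0.071, 0.809]
contact_force: [-2.9, -0.3, -0.1]
grip_width: 0.0242
finger_force: 1.5
```

```bash
python3 -c "
from h import *
cpt();inc((0,0,0),Rpush(np.radians(30))@Rz(np.pi))
im=np.vstack([cv2.resize(viewer.camera('top')[165:275,200:380],None,fx=2.6,fy=2.6),cv2.resize(viewer.camera('scene')[140:260,230:410],None,fx=2.6,fy=2.6)[:310]]);cv2.imwrite('pics/p2.png',im)"
```

```text
t 10.15 contact pt [ 0.5426 -0.002   0.0165] in bed [-0.1208 -0.0273  0.0165] F [-2.9 -0.3 -0.1] q [-0.28  0.51  2.07  1.15  0.12  0.22]
inc [-0.6705  0.     -0.0899] [ 0.0005 -0.0001  0.0004]
```

View pics/p2.png

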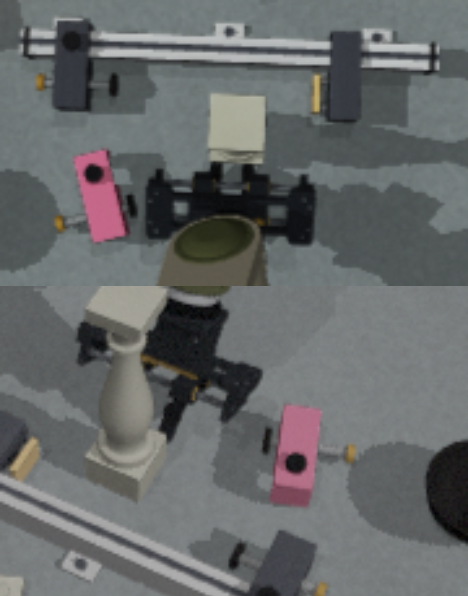

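{"name": "servo_tool", "arguments": {"increments": [[0.004, -0.0002, 0, 0, 0, 0, 0.27], [0.008, -0.0004, 0, 0, 0, 0, 0.27], [0.012, -0.0006, 0, 0, 0, 0, 0.27], [0.016, -0.0008, 0, 0, 0, 0, 0.27], [0.02, -0.001, 0, 0, 0, 0, 0.27], [0.024, -0.0011, 0, 0, 0, 0, 0.27], [0.028, -0.0013, 0, 0, 0, 0, 0.27], [0.032, -0.0015, 0, 0, 0, 0, 0.27], [0.036, -0.0017, 0, 0, 0, 0, 0.27], [0.04, -0.0018, 0, 0, 0, 0, 0.27]]}}

```text
time_s: 11.5
eef_pos: [0.5329, -0.0013, 0.0674]
tool_rot: [3.021, -0.07, 0.809]
contact_force: [-3.0, 0.1, -1.1]
grip_width: 0.0241
finger_force: 1.5
```

{"name": "servo_tool", "arguments": {"increments": [[0.002, -0.0001, 0, 0, 0, 0, 0.27], [0.004, -0.0002, 0, 0, 0, 0, 0.27], [0.006, -0.0003, 0, 0, 0, 0, 0.27], [0.008, -0.0004, 0, 0, 0, 0, 0.27], [0.01, -0.0005, 0, 0, 0, 0, 0.27], [0.012, -0.0006, 0, 0, 0, 0, 0.27], [0.014, -0.0007, 0, 0, 0, 0, 0.27], [0.016, -0.0008, 0, 0, 0, 0, 0.27], [0.018, -0.0009, 0, 0, 0, 0, 0.27], [0.02, -0.001, 0, 0, 0, 0, 0.27]]}}

```text
time_s: 12.75
eef_pos: [0.5478, -0.002, 0.0674]
tool_rot: [3.021, -0.07, 0.809]
contact_force: [-3.1, 1.2, -0.0]
grip_width: 0.0238
finger_force: 1.5
```

```bash
python3 -c "
from h import *
cpt();inc((0,0,0),Rpush(np.radians(30))@Rz(np.pi))"
```

```text
t 12.75 contact pt [ 0.5875 -0.0039  0.0165] in bed [-0.0758 -0.0271  0.0165] F [-3.1  1.2 -0. ] q [-0.25  0.57  1.94  0.71  0.15  0.69]
inc [-0.7304  0.0027 -0.0899] [ 0.0005 -0.0001  0.0002]
```

{"name": "servo_tool", "arguments": {"increments": [[0.001, 0, 0, 0, 0, 0, 0.27], [0.002, -0.0001, 0, 0, 0, 0, 0.27], [0.003, -0.0001, 0, 0, 0, 0, 0.27], [0.004, -0.0002, 0, 0, 0, 0, 0.27], [0.005, -0.0002, 0, 0, 0, 0, 0.27], [0.006, -0.0003, 0, 0, 0, 0, 0.27], [0.007, -0.0003, 0, 0, 0, 0, 0.27], [0.008, -0.0004, 0, 0, 0, 0, 0.27], [0.009, -0.0004, 0, 0, 0, 0, 0.27], [0.01, -0.0005, 0, 0, 0, 0, 0.27]]}}

```text
time_s: 14.0
eef_pos: [0.5553, -0.0024, 0.0674]
tool_rot: [3.021, -0.07, 0.809]
contact_force: [-3.4, 0.2, 0.3]
grip_width: 0.0235
finger_force: 1.5
```

{"name": "servo_tool", "arguments": {"increments": [[0.0005, 0, 0, 0, 0, 0, 0.27], [0.001, 0, 0, 0, 0, 0, 0.27], [0.001, 0, 0, 0, 0, 0, 0.27], [0.0015, -0.0001, 0, 0, 0, 0, 0.27], [0.0015, -0.0001, 0, 0, 0, 0, 0.27], [0.002, -0.0001, 0, 0, 0, 0, 0.27], [0.002, -0.0001, 0, 0, 0, 0, 0.27], [0.0025, -0.0001, 0, 0, 0, 0, 0.27], [0.0025, -0.0001, 0, 0, 0, 0, 0.27], [0.0025, -0.0001, 0, 0, 0, 0, 0.27]]}}

```text
time_s: 15.25
eef_pos: [0.5571, -0.0025, 0.0675]
tool_rot: [3.021, -0.07, 0.809]
contact_force: [-2.8, 0.2, -1.0]
grip_width: 0.0237
finger_force: 1.3
```

```bash
python3 -c "
from h import *
cpt()"
```

```text
t 15.25 contact pt [ 0.5969 -0.0044  0.0165] in bed [-0.0665 -0.0272  0.0165] F [-2.8  0.2 -1. ] q [-0.25  0.58  1.91  0.65  0.16  0.75]
```

{"name": "servo_tool", "arguments": {"increments": [[0.0005, 0, 0, 0, 0, 0, 0.27], [0.001, 0, 0, 0, 0, 0, 0.27], [0.001, 0, 0, 0, 0, 0, 0.27], [0.0015, -0.0001, 0, 0, 0, 0, 0.27], [0.0015, -0.0001, 0, 0, 0, 0, 0.27], [0.002, -0.0001, 0, 0, 0, 0, 0.27], [0.002, -0.0001, 0, 0, 0, 0, 0.27], [0.0025, -0.0001, 0, 0, 0, 0, 0.27], [0.0025, -0.0001, 0, 0, 0, 0, 0.27], [0.0025, -0.0001, 0, 0, 0, 0, 0.27]]}}

```text
time_s: 16.5
eef_pos: [0.5585, -0.0024, 0.0673]
tool_rot: [3.022, -0.07, 0.808]
contact_force: [-8.1, -0.2, 3.1]
grip_width: 0.0238
finger_force: 4.0
```

Fence contact felt (8 N). A further 1 mm should square it.

{"name": "servo_tool", "arguments": {"increments": [[0.0003, 0, 0, 0, 0, 0, 0.27], [0.0005, 0, 0, 0, 0, 0, 0.27], [0.0007, 0, 0, 0, 0, 0, 0.27], [0.0009, 0, 0, 0, 0, 0, 0.27], [0.0011, 0, 0, 0, 0, 0, 0.27], [0.0011, 0, 0, 0, 0, 0, 0.27], [0.0011, 0, 0, 0, 0, 0, 0.27], [0.0011, 0, 0, 0, 0, 0, 0.27], [0.0011, 0, 0, 0, 0, 0, 0.27], [0.0011, 0, 0, 0, 0, 0, 0.27]]}}

```text
time_s: 17.75
eef_pos: [0.5588, -0.0024, 0.0671]
tool_rot: [3.022, -0.07, 0.806]
contact_force: [-14.4, -1.4, 6.9]
grip_width: 0.0237
finger_force: 6.8
```

```bash
python3 -c "
from h import *
cpt()
im=np.vstack([cv2.resize(viewer.camera('top')[170:270,200:380],None,fx=3.2,fy=3.2),cv2.resize(viewer.camera('scene')[140:225,230:410],None,fx=3.2,fy=3.2)]);cv2.imwrite('pics/p3.png',im)"
```

```text
t 17.75 contact pt [ 0.5985 -0.0043  0.0161] in bed [-0.0649 -0.027   0.0161] F [-14.4  -1.4   6.9] q [-0.25  0.59  1.9   0.63  0.17  0.77]
```

View pics/p3.png

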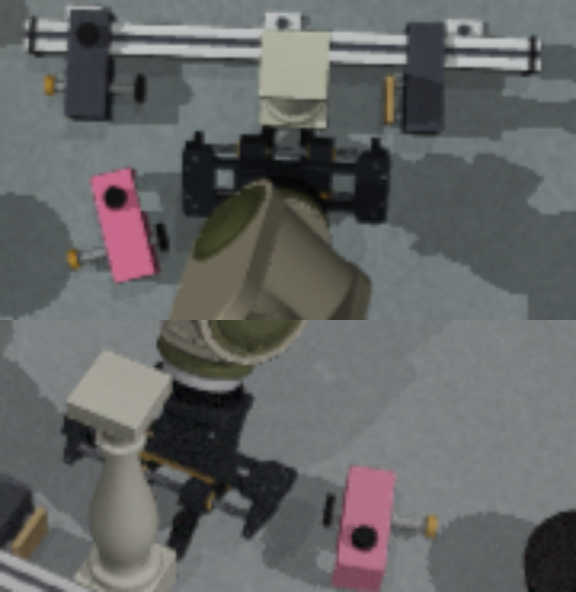

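Top view: the baluster cap (295,75) stands square at the fence, between the stop pad (140,88) and the jaw pad (390,100). Force is 14 N, so it is flush. Now backing off and rising.

{"name": "servo_tool", "arguments": {"increments": [[-0.002, 0.0001, 0, 0, 0, 0, 0.27], [-0.005, 0.0002, 0, 0, 0, 0, 0.27], [-0.015, 0.0007, 0, 0, 0, 0, 0.27], [-0.03, 0.0014, 0, 0, 0, 0, 0.27], [-0.05, 0.0023, 0, 0, 0, 0, 0.27], [-0.075, 0.003, 0, 0, 0, 0, 0.27], [-0.1, 0.004, 0.02, 0, 0, 0, 0.27], [-0.12, 0.005, 0.06, 0, 0, 0, 0.1], [-0.13, 0.005, 0.12, 0, 0, 0, 0], [-0.14, 0.005, 0.18, 0, 0, 0, 0]]}}

```text
time_s: 19.1
eef_pos: [0.4544, 0.0009, 0.2035]
tool_rot: [3.02, -0.071, 0.807]
contact_force: [0.9, -0.1, 1.1]
grip_width: 0.0003
finger_force: 0.0
```

```bash
python3 -c "
from h import *
cpt()
d=np.array([np.cos(BED[2]),np.sin(BED[2]),0]);y=np.array([-d[1],d[0],0])
R=np.c_[np.cross(d,[0,0,-1]),d,[0,0,-1]]
print('toolx',R[:,0],'det',np.linalg.det(R))
O=np.array([BED[0],BED[1],0])
for by,z in((-.21,.25),(-.21,.072)):
    P=O+d*-.032+y*by+[0,0,z];print(P.round(4));inc(P,R)
inc(np.array([.45,-.05,.25]),R)
im=np.hstack([cv2.resize(viewer.camera('top')[165:275,200:380],None,fx=3.2,fy=3.2)]);cv2.imwrite('pics/p4.png',im)"
```

```text
t 19.1 contact pt [ 0.4941 -0.0012  0.1526] in bed [-0.1692 -0.0287  0.1526] F [ 0.9 -0.1  1.1] q [-0.31  0.12  2.11  0.32  0.42  1.05]
toolx [0.04598378 0.99894219 0.        ] det 1.0000000000000002
[ 0.6229 -0.1886  0.25  ]
inc [ 0.2246 -0.2526  0.0619] [-0.1234  0.137   0.4879]
[ 0.6229 -0.1886  0.072 ]
inc [ 0.2246 -0.2526 -0.1754] [-0.1234  0.137   0.4879]
inc [-0.0059 -0.0678  0.0619] [-0.1234  0.137   0.4879]
```

{"name": "servo_tool", "arguments": {"increments": [[0, -0.02, 0.02, -0.0125, 0.014, 0.05, 0], [0, -0.06, 0.04, -0.025, 0.028, 0.1, 0], [0, -0.1, 0.06, -0.038, 0.042, 0.15, 0], [0, -0.14, 0.062, -0.05, 0.056, 0.2, 0], [0, -0.18, 0.062, -0.063, 0.07, 0.25, 0], [0, -0.22, 0.062, -0.076, 0.084, 0.3, 0], [0, -0.25, 0.062, -0.089, 0.098, 0.35, 0], [0, -0.2526, 0.062, -0.101, 0.112, 0.4, 0], [0, -0.2526, 0.062, -0.114, 0.126, 0.45, 0], [0, -0.2526, 0.062, -0.1234, 0.137, 0.4879, 0]]}}

```text
time_s: 20.4
eef_pos: [0.4553, -0.1884, 0.249]
tool_rot: [-2.266, -2.175, 0.001]
contact_force: [-0.6, 0.4, 0.3]
grip_width: 0.0002
finger_force: 0.0
```

```bash
cat >> h.py <<'E'
d_=np.array([np.cos(BED[2]),np.sin(BED[2]),0]);y_=np.array([-d_[1],d_[0],0]);RJ=np.c_[np.cross(d_,[0,0,-1]),d_,[0,0,-1]]
PJ=lambda by,z,bx=-.032:np.array([BED[0],BED[1],0])+d_*bx+y_*by+[0,0,z]
E
python3 -c "
from h import *
cpt();inc(PJ(-.21,.25),RJ);inc(PJ(-.21,.072),RJ)"
```

```text
t 20.4 contact pt [ 0.4556 -0.1794  0.185 ] in bed [-0.1995 -0.2085  0.185 ] F [-0.6  0.4  0.3] q [-0.63  0.29  1.67 -0.    1.18 -0.59]
inc [ 0.2234 -0.0003  0.0014] [-0.     -0.0003 -0.0017]
inc [ 0.2234 -0.0003 -0.236 ] [-0.     -0.0003 -0.0017]
```

View pics/p4.png

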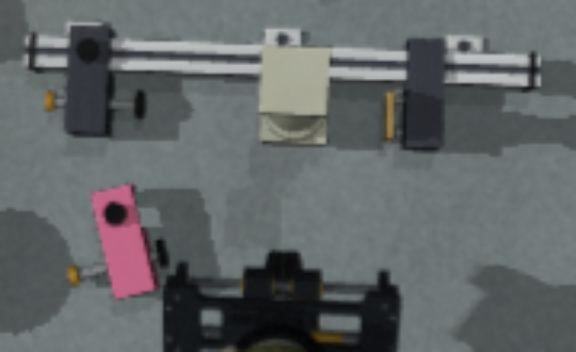

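The baluster (295,95) stands square and upright against the fence with the robot clear. Next: forward and down behind the jaw.

{"name": "servo_tool", "arguments": {"increments": [[0.03, 0, 0, 0, 0, 0, 0], [0.08, 0, 0, 0, 0, 0, 0], [0.13, 0, -0.01, 0, 0, 0, 0], [0.18, 0, -0.04, 0, 0, 0, 0], [0.21, 0, -0.09, 0, 0, 0, 0], [0.2234, 0, -0.14, 0, 0, -0.001, 0], [0.2234, 0, -0.18, 0, 0, -0.002, 0], [0.2234, 0, -0.21, 0, 0, -0.002, 0], [0.2234, 0, -0.23, 0, 0, -0.002, 0], [0.2234, 0, -0.236, 0, 0, -0.002, 0]]}}

```text
time_s: 21.65
eef_pos: [0.6224, -0.1882, 0.0713]
tool_rot: [-2.276, -2.162, 0.0]
contact_force: [0.7, -0.2, 0.0]
grip_width: 0.0003
finger_force: 0.0
```

{"name": "servo_tool", "arguments": {"increments": [[0.0002, 0.004, 0, 0, 0, 0, 0], [0.0004, 0.008, 0, 0, 0, 0, 0], [0.0006, 0.012, 0, 0, 0, 0, 0], [0.0007, 0.016, 0, 0, 0, 0, 0], [0.0009, 0.02, 0, 0, 0, 0, 0], [0.0011, 0.024, 0, 0, 0, 0, 0], [0.0013, 0.028, 0, 0, 0, 0, 0], [0.0015, 0.032, 0, 0, 0, 0, 0], [0.0017, 0.037, 0, 0, 0, 0, 0], [0.0019, 0.042, 0, 0, 0, 0, 0]]}}

```text
time_s: 22.9
eef_pos: [0.6237, -0.1579, 0.072]
tool_rot: [2.278, 2.163, -0.003]
contact_force: [-0.2, -8.6, -2.8]
grip_width: 0.0005
finger_force: 4.1
```

```bash
python3 -c "
from h import *
cpt();inc(PJ(-.1787,.072),RJ)"
```

```text
t 22.9 contact pt [ 0.6241 -0.149   0.0079] in bed [-0.0326 -0.1704  0.0079] F [-0.2 -8.6 -2.8] q [-0.43  0.81  1.33 -0.    1.   -0.38]
inc [0.0008 0.0008 0.0001] [ 0.0004 -0.0004  0.0019]
```

{"name": "servo_tool", "arguments": {"increments": [[0.0002, 0.004, 0, 0, 0, 0, 0], [0.0004, 0.009, 0, 0, 0, 0, 0], [0.0006, 0.014, 0, 0, 0, 0, 0], [0.0009, 0.019, 0, 0, 0, 0, 0], [0.0011, 0.024, 0, 0, 0, 0, 0], [0.0013, 0.029, 0, 0, 0, 0, 0], [0.0016, 0.034, 0, 0, 0, 0, 0], [0.0018, 0.04, 0, 0, 0, 0, 0], [0.0021, 0.045, 0, 0, 0, 0, 0], [0.0023, 0.05, 0, 0, 0, 0, 0]]}}

```text
time_s: 24.15
eef_pos: [0.6256, -0.1204, 0.072]
tool_rot: [2.278, 2.163, -0.002]
contact_force: [-0.3, -7.6, -1.9]
grip_width: 0.0002
finger_force: 4.1
```

{"name": "servo_tool", "arguments": {"increments": [[0.0001, 0.002, 0, 0, 0, 0, 0], [0.0002, 0.005, 0, 0, 0, 0, 0], [0.0003, 0.008, 0, 0, 0, 0, 0], [0.0005, 0.011, 0, 0, 0, 0, 0], [0.0006, 0.014, 0, 0, 0, 0, 0], [0.0008, 0.017, 0, 0, 0, 0, 0], [0.0009, 0.02, 0, 0, 0, 0, 0], [0.001, 0.023, 0, 0, 0, 0, 0], [0.0012, 0.026, 0, 0, 0, 0, 0], [0.0014, 0.03, 0, 0, 0, 0, 0]]}}

```text
time_s: 25.4
eef_pos: [0.6267, -0.0985, 0.072]
tool_rot: [2.278, 2.162, -0.003]
contact_force: [0.7, -9.6, -2.4]
grip_width: 0.0007
finger_force: 5.2
```

```bash
python3 -c "
from h import *
cpt();inc(PJ(-.1787,.072),RJ);cv2.imwrite('pics/n1.png',viewer.camera('top'))"
```

```text
t 25.4 contact pt [ 0.6271 -0.0897  0.008 ] in bed [-0.0323 -0.111   0.008 ] F [ 0.7 -9.6 -2.4] q [-0.34  0.8   1.36 -0.    0.99 -0.29]
inc [-0.0031 -0.0784  0.    ] [ 0.0006 -0.0003  0.002 ]
```

{"name": "servo_tool", "arguments": {"increments": [[0.0001, 0.002, 0, 0, 0, 0, 0], [0.0002, 0.004, 0, 0, 0, 0, 0], [0.0003, 0.006, 0, 0, 0, 0, 0], [0.0004, 0.008, 0, 0, 0, 0, 0], [0.0005, 0.01, 0, 0, 0, 0, 0], [0.0006, 0.012, 0, 0, 0, 0, 0], [0.0007, 0.015, 0, 0, 0, 0, 0], [0.0009, 0.018, 0, 0, 0, 0, 0], [0.001, 0.021, 0, 0, 0, 0, 0], [0.0012, 0.025, 0, 0, 0, 0, 0]]}}

```text
time_s: 26.7
eef_pos: [0.6276, -0.0798, 0.072]
tool_rot: [2.278, 2.162, -0.003]
contact_force: [1.1, -10.1, -2.7]
grip_width: 0.0005
finger_force: 5.2
```

```bash
python3 -c "
from h import *
cpt();inc(PJ(-.1787,.072),RJ);cv2.imwrite('pics/n2.png',viewer.camera('top'))"
```

```text
t 26.7 contact pt [ 0.628  -0.0709  0.008 ] in bed [-0.0323 -0.0922  0.008 ] F [  1.1 -10.1  -2.7] q [-0.31  0.79  1.37 -0.    0.98 -0.26]
inc [-0.0044 -0.1034  0.    ] [ 0.0005 -0.0002  0.002 ]
```

{"name": "servo_tool", "arguments": {"increments": [[0.0001, 0.003, 0, 0, 0, 0, 0], [0.0003, 0.006, 0, 0, 0, 0, 0], [0.0004, 0.009, 0, 0, 0, 0, 0], [0.0005, 0.012, 0, 0, 0, 0, 0], [0.0007, 0.015, 0, 0, 0, 0, 0], [0.0008, 0.018, 0, 0, 0, 0, 0], [0.001, 0.022, 0, 0, 0, 0, 0], [0.0012, 0.026, 0, 0, 0, 0, 0], [0.0014, 0.03, 0, 0, 0, 0, 0], [0.0015, 0.034, 0, 0, 0, 0, 0]]}}

```text
time_s: 28.0
eef_pos: [0.6288, -0.0541, 0.072]
tool_rot: [2.278, 2.162, -0.002]
contact_force: [2.4, -11.0, -2.4]
grip_width: 0.0005
finger_force: 5.0
```

{"name": "servo_tool", "arguments": {"increments": [[0.0001, 0.003, 0, 0, 0, 0, 0], [0.0003, 0.006, 0, 0, 0, 0, 0], [0.0004, 0.009, 0, 0, 0, 0, 0], [0.0005, 0.012, 0, 0, 0, 0, 0], [0.0007, 0.015, 0, 0, 0, 0, 0], [0.0008, 0.018, 0, 0, 0, 0, 0], [0.001, 0.022, 0, 0, 0, 0, 0], [0.0012, 0.026, 0, 0, 0, 0, 0], [0.0014, 0.03, 0, 0, 0, 0, 0], [0.0015, 0.034, 0, 0, 0, 0, 0]]}}

```text
time_s: 29.25
eef_pos: [0.6301, -0.0286, 0.072]
tool_rot: [2.278, 2.162, -0.002]
contact_force: [2.5, -9.7, -3.1]
grip_width: 0.0005
finger_force: 5.0
```

```bash
python3 -c "
from h import *
cpt();inc(PJ(-.1787,.072),RJ);cv2.imwrite('pics/n3.png',viewer.camera('top'))
# stop pad face / foot from top image: cap corners
im=viewer.camera('top');g=cv2.cvtColor(im,6)
m=((im.min(2)>120)&(im[...,2].astype(int)-im[...,0]>12)).astype(np.uint8);n,l,st,ce=cv2.connectedComponentsWithStats(m)
print([(st[i].tolist(),ce[i].round(1).tolist()) for i in range(1,n) if st[i,4]>150])"
```

```text
t 29.25 contact pt [ 0.6306 -0.0197  0.008 ] in bed [-0.0321 -0.041   0.008 ] F [ 2.5 -9.7 -3.1] q [-0.23  0.79  1.37 -0.    0.98 -0.18]
inc [-0.0077 -0.1716 -0.    ] [ 0.0005 -0.      0.002 ]
[([295, 135, 29, 28, 427], [308.2, 148.7]), ([249, 178, 22, 22, 412], [259.3, 188.5]), ([0, 303, 38, 50, 1192], [20.5, 322.1])]
```

{"name": "servo_tool", "arguments": {"increments": [[0.0001, 0.003, 0, 0, 0, 0, 0], [0.0003, 0.006, 0, 0, 0, 0, 0], [0.0004, 0.009, 0, 0, 0, 0, 0], [0.0005, 0.012, 0, 0, 0, 0, 0], [0.0007, 0.015, 0, 0, 0, 0, 0], [0.0008, 0.018, 0, 0, 0, 0, 0], [0.001, 0.022, 0, 0, 0, 0, 0], [0.0012, 0.026, 0, 0, 0, 0, 0], [0.0014, 0.03, 0, 0, 0, 0, 0], [0.0016, 0.034, 0, 0, 0, 0, 0]]}}

```text
time_s: 30.6
eef_pos: [0.6314, -0.0031, 0.072]
tool_rot: [2.278, 2.162, -0.002]
contact_force: [2.8, -9.8, -2.8]
grip_width: 0.0006
finger_force: 5.0
```

```bash
cat > cap.py <<'E'
from h import *
cpt()
def cap(im):
    b=cv2.resize(im,None,fx=4,fy=4,interpolation=cv2.INTER_CUBIC).astype(int)
    m=((b.min(2)>120)&(b[...,2]-b[...,0]>12)).astype(np.uint8);m[:150*4]=0;m[:, :210*4]=0
    n,l,st,ce=cv2.connectedComponentsWithStats(m);i=1+st[1:,4].argmax()
    c,sz,a=cv2.minAreaRect(np.argwhere(l==i)[:,::-1].astype(np.float32))
    w=at("top",(np.array(c)+.5)/4-.5,.262);print("cap bed",(Rz(-BED[2])@(w-[BED[0],BED[1],0])).round(4),"size px",np.round(np.array(sz)/4,1),"ang",round(a,1))
import sys
for f in sys.argv[1:]: cap(cv2.imread(f))
cap(viewer.camera("top"))
E
python3 cap.py pics/n1.png pics/n2.png pics/n3.png
```

```text
t 30.6 contact pt [0.6318 0.0058 0.008 ] in bed [-0.032  -0.0154  0.008 ] F [ 2.8 -9.8 -2.8] q [-0.19  0.79  1.37 -0.    0.98 -0.14]
cap bed [-0.034  -0.0191  0.262 ] size px [20.8 20.6] ang 1.7
cap bed [-3.38e-02 -2.00e-04  2.62e-01] size px [20.7 20.6] ang 2.2
cap bed [-0.0333  0.0507  0.262 ] size px [20.7 20.5] ang 3.0
cap bed [-0.0333  0.076   0.262 ] size px [20.8 20.4] ang 2.2
```

{"name": "servo_tool", "arguments": {"increments": [[0, 0.001, 0, 0, 0, 0, 0], [0.0001, 0.002, 0, 0, 0, 0, 0], [0.0001, 0.003, 0, 0, 0, 0, 0], [0.0002, 0.004, 0, 0, 0, 0, 0], [0.0002, 0.005, 0, 0, 0, 0, 0], [0.0002, 0.005, 0, 0, 0, 0, 0], [0.0002, 0.006, 0, 0, 0, 0, 0], [0.0003, 0.006, 0, 0, 0, 0, 0], [0.0003, 0.006, 0, 0, 0, 0, 0], [0.0003, 0.006, 0, 0, 0, 0, 0]]}}

```text
time_s: 31.9
eef_pos: [0.6316, 0.0014, 0.072]
tool_rot: [2.278, 2.162, -0.002]
contact_force: [2.7, -9.3, -3.2]
grip_width: 0.0003
finger_force: 4.8
```

{"name": "servo_tool", "arguments": {"increments": [[0, 0.001, 0, 0, 0, 0, 0], [0.0001, 0.002, 0, 0, 0, 0, 0], [0.0001, 0.003, 0, 0, 0, 0, 0], [0.0002, 0.004, 0, 0, 0, 0, 0], [0.0002, 0.005, 0, 0, 0, 0, 0], [0.0002, 0.005, 0, 0, 0, 0, 0], [0.0002, 0.006, 0, 0, 0, 0, 0], [0.0003, 0.006, 0, 0, 0, 0, 0], [0.0003, 0.006, 0, 0, 0, 0, 0], [0.0003, 0.006, 0, 0, 0, 0, 0]]}}

```text
time_s: 33.15
eef_pos: [0.6318, 0.0059, 0.072]
tool_rot: [2.278, 2.162, -0.002]
contact_force: [2.8, -10.0, -2.6]
grip_width: 0.0005
finger_force: 4.8
```

Finger at about -0.006. Continuing at 3 mm per call.

{"name": "servo_tool", "arguments": {"increments": [[0, 0.0005, 0, 0, 0, 0, 0], [0, 0.001, 0, 0, 0, 0, 0], [0, 0.0015, 0, 0, 0, 0, 0], [0.0001, 0.002, 0, 0, 0, 0, 0], [0.0001, 0.0025, 0, 0, 0, 0, 0], [0.0001, 0.003, 0, 0, 0, 0, 0], [0.0001, 0.0035, 0, 0, 0, 0, 0], [0.0002, 0.004, 0, 0, 0, 0, 0], [0.0002, 0.004, 0, 0, 0, 0, 0], [0.0002, 0.004, 0, 0, 0, 0, 0]]}}

```text
time_s: 34.4
eef_pos: [0.632, 0.0089, 0.072]
tool_rot: [2.278, 2.162, -0.002]
contact_force: [1.9, -9.3, -1.9]
grip_width: 0.0001
finger_force: 4.8
```

{"name": "servo_tool", "arguments": {"increments": [[0, 0.0005, 0, 0, 0, 0, 0], [0, 0.001, 0, 0, 0, 0, 0], [0, 0.0015, 0, 0, 0, 0, 0], [0.0001, 0.002, 0, 0, 0, 0, 0], [0.0001, 0.0025, 0, 0, 0, 0, 0], [0.0001, 0.003, 0, 0, 0, 0, 0], [0.0001, 0.0035, 0, 0, 0, 0, 0], [0.0002, 0.004, 0, 0, 0, 0, 0], [0.0002, 0.004, 0, 0, 0, 0, 0], [0.0002, 0.004, 0, 0, 0, 0, 0]]}}

```text
time_s: 35.65
eef_pos: [0.6321, 0.0107, 0.072]
tool_rot: [2.278, 2.161, -0.003]
contact_force: [1.6, -14.8, -3.3]
grip_width: 0.0002
finger_force: 7.2
```

The stop is felt: 14.8 N total, less 8 N of jaw friction, leaves about 6.5 N on the pad. That is inside the hold window, so I'll back off along -y and then rise.

{"name": "servo_tool", "arguments": {"increments": [[0, 0, 0, 0, 0, 0, 0], [0, 0, 0, 0, 0, 0, 0], [0, -0.002, 0, 0, 0, 0, 0], [-0.0003, -0.006, 0, 0, 0, 0, 0], [-0.0006, -0.013, 0, 0, 0, 0, 0], [-0.001, -0.023, 0, 0, 0, 0, 0], [-0.002, -0.04, 0, 0, 0, 0, 0], [-0.003, -0.06, 0, 0, 0, 0, 0], [-0.004, -0.08, 0.01, 0, 0, 0, 0], [-0.005, -0.09, 0.04, 0, 0, 0, 0]]}}

```text
time_s: 36.9
eef_pos: [0.6274, -0.0555, 0.1018]
tool_rot: [-2.277, -2.159, 0.002]
contact_force: [-0.5, 0.0, -0.2]
grip_width: 0.0001
finger_force: 0.0
```

{"name": "servo_tool", "arguments": {"increments": [[0, -0.01, 0.04, 0, 0, 0, 0], [0, -0.02, 0.09, 0, 0, 0, 0], [0, -0.03, 0.14, 0, 0, 0, 0], [-0.03, -0.04, 0.19, 0, 0, 0, 0], [-0.08, -0.05, 0.22, 0, 0, 0, 0], [-0.13, -0.06, 0.23, 0, 0, 0, 0], [-0.18, -0.06, 0.23, 0, 0, 0, 0], [-0.22, -0.06, 0.23, 0, 0, 0, 0], [-0.22, -0.06, 0.23, 0, 0, 0, 0], [-0.22, -0.06, 0.23, 0, 0, 0, 0]]}}

```text
time_s: 38.15
eef_pos: [0.4634, -0.0994, 0.2749]
tool_rot: [-2.278, -2.162, -0.0]
contact_force: [0.5, -0.8, -0.4]
grip_width: 0.0008
finger_force: 0.0
```

```bash
python3 cap.py pics/n1.png
python3 - <<'E'
from h import *
# jaw wooden pad -> stop gap check: jaw's position from its dark top along the line bed x=-0.05,z=.049
im=viewer.camera('top')
ys=np.arange(-.12,.25,.002);p=proj('top',np.array([PJ(y,.049,-.055) for y in ys]))
v=cv2.remap(cv2.cvtColor(im,6),p[:,0].astype(np.float32)[None],p[:,1].astype(np.float32)[None],1)[0]
print([(round(float(y),3),int(a)) for y,a in zip(ys,v)][45:160])
E
```

```text
t 38.15 contact pt [ 0.4638 -0.0904  0.2109] in bed [-0.1954 -0.1192  0.2109] F [ 0.5 -0.8 -0.4] q [-0.46  0.23  1.69  0.    1.23 -0.41]
cap bed [-0.034  -0.0191  0.262 ] size px [20.8 20.6] ang 1.7
cap bed [-0.0332  0.086   0.262 ] size px [20.7 20.4] ang 3.0
[(-0.03, 81), (-0.028, 80), (-0.026, 79), (-0.024, 79), (-0.022, 79), (-0.02, 82), (-0.018, 82), (-0.016, 81), (-0.014, 80), (-0.012, 80), (-0.01, 80), (-0.008, 81), (-0.006, 82), (-0.004, 81), (-0.002, 80), (0.0, 61), (0.002, 38), (0.004, 38), (0.006, 39), (0.008, 40), (0.01, 41), (0.012, 42), (0.014, 42), (0.016, 39), (0.018, 38), (0.02, 39), (0.022, 40), (0.024, 40), (0.026, 40), (0.028, 41), (0.03, 41), (0.032, 41), (0.034, 41), (0.036, 42), (0.038, 46), (0.04, 61), (0.042, 72), (0.044, 66), (0.046, 85), (0.048, 114), (0.05, 121), (0.052, 108), (0.054, 86), (0.056, 102), (0.058, 112), (0.06, 115), (0.062, 107), (0.064, 99), (0.066, 88), (0.068, 103), (0.07, 117), (0.072, 126), (0.074, 132), (0.076, 138), (0.078, 141), (0.08, 135), (0.082, 127), (0.084, 117), (0.086, 113), (0.088, 109), (0.09, 101), (0.092, 97), (0.094, 97), (0.096, 115), (0.098, 123), (0.1, 125), (0.102, 128), (0.104, 128), (0.106, 126), (0.108, 133), (0.11, 141), (0.112, 146), (0.114, 148), (0.116, 137), (0.118, 94), (0.12, 75), (0.122, 69), (0.124, 77), (0.126, 81), (0.128, 82), (0.13, 81), (0.132, 80), (0.134, 80), (0.136, 81), (0.138, 81), (0.14, 81), (0.142, 73), (0.144, 58), (0.146, 34), (0.148, 23), (0.15, 24), (0.152, 42), (0.154, 50), (0.156, 53), (0.158, 54), (0.16, 54), (0.162, 53), (0.164, 53), (0.166, 54), (0.168, 56), (0.17, 55), (0.172, 54), (0.174, 55), (0.176, 55), (0.178, 55), (0.18, 55), (0.182, 55), (0.184, 56), (0.186, 54), (0.188, 60), (0.19, 69), (0.192, 93), (0.194, 105), (0.196, 110), (0.198, 110)]
```

Jaw stayed put (outer side ≈ 0.000), foot ends at the pad (≈ 0.118), and flushness and squareness are unchanged within the picture's accuracy.

```bash
python3 -c "
from plant import job
print(job.hand_in())"
```

```text
the job is handed in; nothing more can be done
None
```

The job is handed in, with no verdict returned: the baluster stands upright and flush with the fence, held against the screw stop by the sprung jaw at about 6.5 N (worked out from the wrist force), with the robot clear, at about 38 of the 72 s allowed.

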